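# Open the shielded radio test box with its pop-out T-handle

### The job

Open the grey shielded test box: press its red release button gently, no harder than it takes, so that the T-handle pops out of its dish; turn the handle a full quarter turn anticlockwise, seen from above, to unlatch the lid; then raise the lid to about 45 degrees and leave it standing there by itself. Leave the hand-held radio, the parts tray and the screwdriver where they are.

Things in the scene. Friction and masses are not known exactly. Their poses are not given: they have to be found in the camera images.
- enclosure: Grey shielded test box fixed to the bench, 270 mm deep (x), 300 wide (y), lid top 117 mm high. Origin: centre of its underside; x points from its front (robot side) to its hinge side. On the lid a 62 x 168 x 3 mm steel plate carries the black T-handle and, 80 mm from the handle's shank towards +y, the red release button. Its frame tells the yaw of lid, handle and button.
- release: Black bezel of the button, 34 mm wide. Origin: centre of its top face, 4 mm above the steel plate; axes as the box while shut. The red cap (22 mm) ends 7 to 15 mm above this origin, as far as it is screwed in; not reported: feel for it. Spring travel 5 mm (1.5 N at touch, 4 to 6 N to release), then a rigid stop; it releases after about 3.5 to 4.5 mm. Over 15 N breaks it.
- handle_grip (a point): Centre of the T-handle's cross-bar, 14 x 14 mm, 96 mm long along its y; z points out of the lid. At first the bar lies along the hinge, top flush with the steel plate, in a slot with 5 mm to spare each side. Released, a spring drives it 25 mm out: its centre is then 18 mm above the plate, its underside 11 mm. A 12 mm round shank joins its middle to the lid.
- handle_out (a joint): How far the T-handle stands out of its dish: 0 flush, 0.025 m fully out. Locked at 0 until the button is pressed; once out it stays out.
- handle_turn (a joint): Turn of the T-handle about its shank, anticlockwise seen from above: 0 latched (bar along the hinge), 1.57 rad unlatched (bar pointing front to back), with a stop there. It turns only when out, against about 0.2 N m of friction (grip with 40 N or more), and stays where it is left. Its tongue holds the lid down until about 1.1 rad.
- lid (a joint): Opening of the lid about its hinge: 0 shut, 1.2 rad at its stop; 45 degrees is 0.785. A friction hinge: it needs about 10 N upwards at the handle and stays where it is left.
- lid_hinge (a point): Middle of the hinge line, at the top edge of the box on the side away from the robot, 105 mm above the bench. The handle's shank is 185 mm from this line, towards the front. With the lid shut the steel plate's top is 15 mm, and the popped-out bar's centre 33 mm, above this line.
- radio_center (a point): Bystander: black hand-held radio standing on the bench beside the box, 34 x 58 x 115 mm, with an antenna stub up to 185 mm. Point: 60 mm up its middle.
- tray_center (a point): Bystander: blue parts tray, 100 x 80 x 35 mm, with small hardware, on the bench beside the box. Point: its middle.
- driver_center (a point): Bystander: screwdriver with a green handle, 170 mm long, lying on the bench. Point: about its middle.

How it is judged (in metres and radians):
On the way, in this order (a step that is already met when the one before it is completed fails the run):
1. the T-handle has popped out of its dish (value of joint handle_out above 0.02 m), for 0.2 s.
2. the handle is turned to its unlatched stop (value of joint handle_turn above 1.35 rad and value of joint lid below 0.15 rad), for 0.2 s.
3. the lid is raised (value of joint lid above 0.5 rad), for 0.2 s.
At the end, for the whole second after the job is handed in: The lid stands still by itself at about 45 degrees, between 0.5 and 1.05 rad (29 to 60 degrees); the T-handle is out by more than 20 mm and still turned by more than 1.3 rad (value of joint lid between 0.5 and 1.05 rad and velocity of joint lid between -0.05 and 0.05 rad/s and value of joint handle_out above 0.02 m and value of joint handle_turn above 1.3 rad); the robot touches nothing.
It fails at once if the release button or its bezel is pressed with more than 15 N (contact force between any of the fingers, the arm and release above 15 N).
It fails at once if a bystander is moved by more than 20 mm (distance of any of radio_center, tray_center, driver_center from where it was at the start of the episode above 0.02 m).
It also fails if it takes over 59 s, if anything falls off the work surface, if the arm or the gripper's body presses on something with over 40 N, if the wrist force passes 120 N, or if a joint passes its speed limit or range.

### The arm

A 6-joint arm with a two-finger parallel gripper is mounted at the origin on the work surface. World frame = base frame: x ahead of the robot, y to its left, z up, the work surface at z = 0. Lengths are in mm, angles in rad, forces in N, time in s.
With the tool pointing down it reaches from about 275 to 1000 mm from the base axis. Payload 8.4 kg.
Tool frame: the origin (TCP) lies on the mounting face of the last link; the fingertips stand 173 mm ahead of it and the grasp point (between the pads) lies 155 mm ahead of it; z points along the fingers, y is the direction in which the jaws open and shut (so a half turn about z gives the same grasp; the last joint's range is limited). The gripper opens to 85 mm and grips with 20 to 120 N. Pads are 22 mm wide; open, the fingers measure 114 mm over their backs; the gripper's body (76 mm by 85 mm) begins 54 mm behind the grasp point. The pads swing forward as they close: fully open they stand 13 mm farther back than shut.
Start: joints at [-1.141, 0.353, 1.633, -0, 1.155, -0.002], TCP at [261.566, -567.638, 404.681] pointing down, gripper open.
Joint ranges: [-2.63, 2.63], [-0.92, 2.1], [0.06, 2.66], [-1.3, 4.44], [0, 2.69], [-3.02, 3.02]. Speed limits (rad/s): [2.22, 2.22, 2.79, 3.14, 3.14, 3.14].

### API

Orientations are given as [roll, pitch, yaw] about the fixed x, y, z axes, in that order (R = Rz(yaw) Ry(pitch) Rx(roll)).
In Python, from rig import r, grab_frame, spotter gives the robot as it stands.
- The arm moves only by the tool apply_moves, never from a script. Its argument "motion" is text: rows parted by semicolons, each of 5 numbers parted by spaces: the opening, from -1 (shut) to 1 (fully open), then the shift along the tool's x, y, z as a fraction of full scale, then the turn about the tool's z as a fraction of full scale. In form: hand x y z twist; .... A call has 1 to 20 rows; each row is the pose to reach, as a shift and turn from the pose commanded when the call began, along the tool's axes at that moment, turning the shorter way round; what a row does not reach only later rows make up. Full scale, the value 1, is 1 m for a shift and pi rad for a turn. A row lasts 1/12 s, in which the tool goes at most 41.7 mm and 7.16 degrees, less where a joint would pass 70% of its speed; a pose out of reach is approached as far as the arm can. A call with a number of a shift or a turn outside -1 to 1 is refused whole. A call with a gripper value outside its range is refused whole. The fingers move at their own pace and stop on an object; "squeeze" is the grip in N (left out, the last holds). Time passes only in rows, so rows that repeat a pose let the fingers close. It gives the time, the measured TCP pose, the force and the opening at its end, in the units of the state.
- r.sense(): the state, without advancing time (a new reading comes with each control period).
- grab_frame(name): name is "scene" or "top" or "wrist"; returns a dict with "img" (384x512x3 uint8, red, green, blue), "fx", "fy", "cx", "cy" (pixels), "R" (3x3) and "t" (3): a world point X has camera coordinates R X + t. Camera axes: x right, y down, z forward; pixel columns grow to the right and rows downward; lengths in mm; the calibration is good to about 2 mm. A picture is of the moment at which its call begins. There is no depth.
- r.sign_off(): hands the job in, once; it reports no verdict.
Trained networks look in the newest picture that a camera, given by its name, has taken for a name from the list of things; names that differ only in an ending like _2 or _b are one class to them, and where a whole thing is asked for, a point or a joint stands for the part that bears it (a point fixed in the world has none). Each returns a list of dicts, best first, with "conf" (0 to 1); they miss things now and then, are a little off and sometimes report something else, mostly with a low value. They report only what shows in the picture. A call takes as long as a camera call.
- spotter.boxes_of(query, camera): "point" ([x, y, z] in mm, in world coordinates, good to about 4 mm: the middle of the surface that is visible of it).
- spotter.place_of(query, camera): "point" ([x, y, z] in mm, in world coordinates, good to about 4 mm: a listed point, or the origin of a listed thing).
The state is a dict: "clock": time; "qpos": joint angles; "qvel": joint speeds; "joint_efforts": joint torques, N m; "eef_pos": TCP position; "tcp_rot": TCP orientation; "contact_force": force on the tool from outside, world axes, zero at the start; "wrist_torque": the same for the moment, N m; "opening": opening from 0.0 (shut) to 1.0 (fully open).
Only numpy, scipy, OpenCV 4.12 (cv2) and the standard library are available. Lean on these libraries where they do the work, as an engineer would, in place of code of your own. Each camera call takes 0.05 s, during which the arm holds its last target.

## Working session

There is one attempt and no reset: what is moved stays moved. The work goes in short steps, Python scripts to look and compute and a tool call to move; the robot and the scene stay as the last step left them, time stands still between calls to the robot, and variables do not carry over. Pictures are saved under pics/ and viewed, and the job is handed in when it is done.

Besides the shell and the picture viewer there is one more tool, called after "Request:" as name(argument=value, ...) on one line, values as JSON. apply_moves: Moves the arm, as the interface text tells. Its arguments: {"type":"object","properties":{"motion":{"type":"string"},"squeeze":{"type":"number"}},"required":["motion"]}

```bash
ls; mkdir -p pics; python3 - <<'E'
from rig import r, grab_frame, spotter
import cv2
print(r.sense())
for c in ("scene","top"):
    f=grab_frame(c); cv2.imwrite(f"pics/{c}0.png",f["img"][:,:,::-1])
    for q in ("enclosure","release","handle_grip","lid_hinge","radio_center","tray_center","driver_center"):
        print(c,q,[(([round(v) for v in d["point"]]),round(d["conf"],2),[k for k in d if k not in("point","conf")]) for d in spotter.place_of(q,c)][:2])
E
```

```text
pics
{'clock': 0.0, 'qpos': array([-1.14138035e+00,  3.53655174e-01,  1.63414346e+00, -1.37516242e-05,
        1.15520952e+00, -2.37558694e-03]), 'qvel': array([-0.00021794,  0.00020118, -0.00099254, -0.00015646,  0.00028951,
        0.00013096]), 'joint_efforts': array([ 1.63551613e-03, -6.05245829e+01, -3.42068553e+01, -4.85299233e-05,
        9.56005213e-03,  7.42062753e-06]), 'eef_pos': array([ 261.47362057, -567.41218257,  403.9531378 ]), 'tcp_rot': array([-3.14017713e+00,  9.21054554e-06,  4.31797127e-01]), 'contact_force': array([-0.61828825, -0.06313442, -0.38213056]), 'wrist_torque': array([-0.03059586,  0.01342625,  0.04203321]), 'opening': 0.9986496613129021}
scene enclosure []
scene release [([541, -2, 113], 0.73, []), ([515, 71, 123], 0.55, [])]
scene handle_grip [([544, -1, 113], 0.5, [])]
scene lid_hinge [([715, 59, 106], 0.56, [])]
scene radio_center [([486, 217, 64], 0.72, [])]
scene tray_center [([637, -242, 16], 0.77, [])]
scene driver_center [([450, 384, 8], 0.55, [])]
top enclosure [([590, 12, 0], 0.75, [])]
top release [([516, 73, 124], 0.63, []), ([718, 57, 103], 0.24, [])]
top handle_grip [([546, -4, 113], 0.63, [])]
top lid_hinge [([712, 64, 104], 0.88, [])]
top radio_center [([482, 221, 59], 0.76, [])]
top tray_center [([637, -237, 20], 0.57, [])]
top driver_center [([449, 384, 12], 0.9, [])]
```

View pics/top0.png

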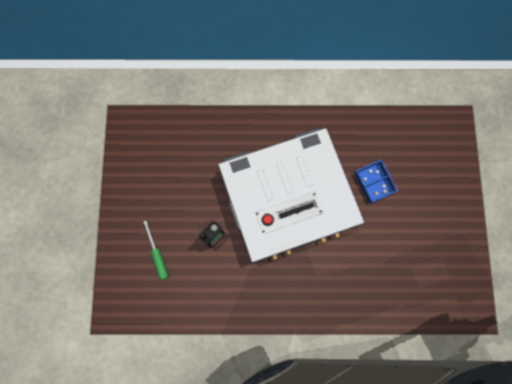

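View pics/scene0.png

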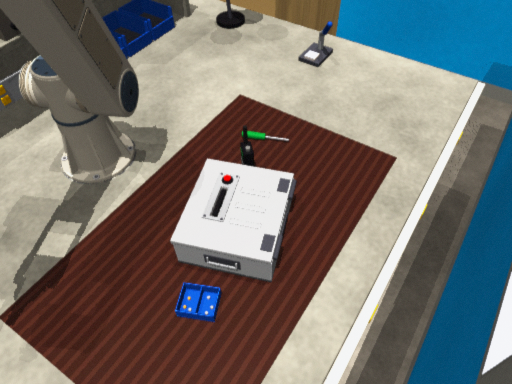

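The top view shows the lid spanning about (220,165)–(362,220), with the red button at (268,220) and the bar around (297,211). The scene view agrees, and yaw looks like about 0.37. Next I'll refine it.

```bash
cat > h.py <<'E'
from rig import r, grab_frame, spotter
import cv2, numpy as np
def ray(f,u,v,z):
    R=np.array(f["R"]);t=np.array(f["t"]).ravel()
    C=-R.T@t; d=R.T@np.array([(u-f["cx"])/f["fx"],(v-f["cy"])/f["fy"],1.])
    return C+d*(z-C[2])/d[2]
def proj(f,X):
    c=np.array(f["R"])@np.array(X,float)+np.array(f["t"]).ravel()
    return c[:2]/c[2]*[f["fx"],f["fy"]]+[f["cx"],f["cy"]]
def red(f):
    im=f["img"].astype(int); m=(im[...,0]>150)&(im[...,1]<70)&(im[...,2]<70)
    n,l,s,c=cv2.connectedComponentsWithStats(m.astype(np.uint8)); 
    i=1+np.argmax(s[1:,4]); return c[i],s[i]
def st():
    s=r.sense(); print({k:np.round(s[k],3) for k in("clock","eef_pos","tcp_rot","contact_force","opening")}); return s
E
python3 - <<'E'
from h import *
f=grab_frame("top"); im=f["img"].astype(int)
m=((im.min(2)>190)&(im.max(2)-im.min(2)<20)).astype(np.uint8)
m[:90]=0;m[340:]=0
m=cv2.morphologyEx(m,cv2.MORPH_CLOSE,np.ones((9,9)))
m[:, :205]=0; m[:,380:]=0
n,l,s,c=cv2.connectedComponentsWithStats(m); i=1+np.argmax(s[1:,4])
ct=cv2.findContours((l==i).astype(np.uint8),0,2)[0]; ct=max(ct,key=len)
P=np.array([ray(f,u,v,117)[:2] for u,v in ct[:,0]],np.float32)
rc=cv2.minAreaRect(P); print(rc, np.radians(rc[2]))
c,s=red(f); print(c,s,ray(f,*c,132))
g=grab_frame("scene"); c,s=red(g); print(c,s,ray(g,*c,132))
for cam in("top","scene"):
    print([ (np.round(d["point"]),round(d["conf"],2)) for d in spotter.boxes_of("release",cam)],[ (np.round(d["point"]),round(d["conf"],2)) for d in spotter.boxes_of("handle_grip",cam)])
w=grab_frame("wrist"); print("wristcam",-np.array(w["R"]).T@w["t"],np.array(w["R"])[2],r.sense()["eef_pos"])
E
```

```text
((587.3130493164062, 13.532821655273438), (268.43707275390625, 302.6133728027344), 19.187379837036133) 0.33488295298705356
[267.2        218.36666667] [264 215   8   8  30] [516.80621009  74.05374821 132.        ]
[226.83333333 177.8       ] [224 175   7   6  30] [516.60342673  70.66434604 132.        ]
[(array([512.,  75., 124.]), 0.65)] [(array([541.,  -4., 120.]), 0.51), (array([542.,  -4., 119.]), 0.47)]
[(array([520.,  71., 123.]), 0.39)] [(array([545.,  -2., 120.]), 0.71)]
wristcam [ 335.41288588 -533.21470374  373.67862776] [-0.28821615 -0.13302294 -0.94828073] [ 261.55862777 -567.61636452  404.66123813]
```

Request:
apply_moves(motion="-1 0.5 -0.474 0.02 -0.47; -1 0.5 -0.474 0.02 -0.47; -1 0.5 -0.474 0.02 -0.47; -1 0.5 -0.474 0.02 -0.47; -1 0.5 -0.474 0.02 -0.47; -1 0.5 -0.474 0.02 -0.47; -1 0.5 -0.474 0.02 -0.47; -1 0.5 -0.474 0.02 -0.47; -1 0.5 -0.474 0.02 -0.47; -1 0.5 -0.474 0.02 -0.47; -1 0.5 -0.474 0.02 -0.47; -1 0.5 -0.474 0.02 -0.47; -1 0.5 -0.474 0.02 -0.47; -1 0.5 -0.474 0.02 -0.47; -1 0.5 -0.474 0.02 -0.47; -1 0.5 -0.474 0.02 -0.47; -1 0.5 -0.474 0.02 -0.47; -1 0.5 -0.474 0.02 -0.47; -1 0.5 -0.474 0.02 -0.47; -1 0.5 -0.474 0.02 -0.47", squeeze=60)

```text
clock: 2.82
eef_pos: [517.0, 71.8, 384.5]
tcp_rot: [-3.141, 0.0, 1.909]
contact_force: [-0.5, -0.3, -0.5]
opening: 0.001
```

```bash
python3 - <<'E'
from h import *
f=grab_frame("wrist"); cv2.imwrite("pics/w1.png",f["img"][:,:,::-1])
st()
try:
    c,s=red(f); print(c,s,ray(f,*c,134))
except Exception as e: print(e)
for q in ("release","handle_grip","enclosure","lid_hinge"):
    print(q,[(np.round(d["point"],1),round(d["conf"],2)) for d in spotter.place_of(q,"wrist")])
E
```

```text
{'clock': np.float64(2.867), 'eef_pos': array([516.913,  71.387, 384.625]), 'tcp_rot': array([-3.141,  0.   ,  1.908]), 'contact_force': array([0.651, 0.463, 0.134]), 'opening': np.float64(-0.0)}
[256.94214876 199.65082645] [245 188  26  24 484] [514.10139767  74.2356887  134.        ]
release [(array([516.1,  68.5, 124.6]), 0.63)]
handle_grip []
enclosure [(array([585.9,  13.5,   0.8]), 0.94)]
lid_hinge [(array([716.7,  58.4, 107.4]), 0.69), (array([ 5.858e+02,  1.340e+01, -5.000e-01]), 0.39)]
```

View pics/w1.png

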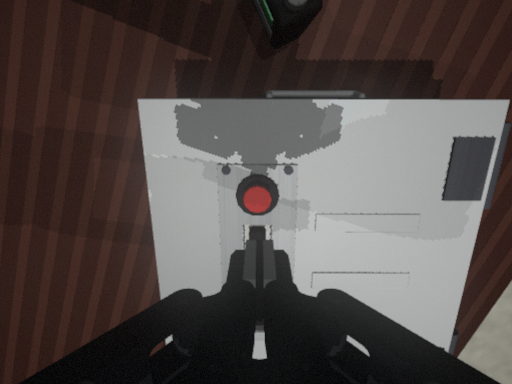

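The wrist view shows the red cap at (257,200), in line with the finger gap at column 259. The lid edge is level along row 99, so the tool yaw matches the box. Now I'll descend to just above the cap.

Request:
apply_moves(motion="-1 0.002 0 0.02 0; -1 0.002 0 0.04 0; -1 0.002 0 0.055 0; -1 0.002 0 0.062 0; -1 0.002 0 0.067 0; -1 0.002 0 0.069 0; -1 0.002 0 0.069 0; -1 0.002 0 0.069 0")

```text
clock: 3.73
eef_pos: [517.0, 73.9, 316.4]
tcp_rot: [3.14, 0.0, 1.908]
contact_force: [-0.3, 0.8, -0.3]
opening: -0.002
```

```bash
python3 - <<'E'
from h import *
f=grab_frame("wrist"); cv2.imwrite("pics/w2.png",f["img"][:,:,::-1])
st()
E
```

```text
{'clock': np.float64(3.783), 'eef_pos': array([516.999,  74.006, 316.471]), 'tcp_rot': array([3.14 , 0.   , 1.908]), 'contact_force': array([-0.455,  0.074,  0.552]), 'opening': np.float64(0.002)}
```

View pics/w2.png

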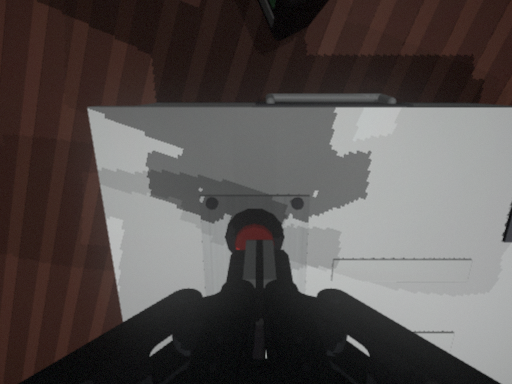

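```bash
python3 - <<'E'
from h import *
f=grab_frame("wrist")
im=f["img"]
print([ (np.round(d["point"],1),round(d["conf"],2)) for d in spotter.place_of("release","wrist")])
top=ray(f,255,209,124); l=ray(f,226,236,124); rr=ray(f,284,236,124); print(top,l,rr)
yb=np.array([-.331,.943]); xb=np.array([.943,.331])
print("bezel centre",(l+rr)/2, top[:2]-17*yb)
c,s=red(f);print(c,s)
for z in(131,135,139): print(ray(f,255,s[1],z)[:2]-11*yb)
st()
E
```

```text
[(array([515. ,  71.3, 123.9]), 0.68)]
[508.90700238  90.71347993 124.        ] [498.70796604  69.63622455 124.        ] [529.91193976  80.58658125 124.        ]
bezel centre [514.3099529  75.1114029 124.       ] [514.53400238  74.68247993]Traceback (most recent call last):
  File "<stdin>", line 8, in <module>
  File "h.py", line 13, in red
    i=1+np.argmax(s[1:,4]); return c[i],s[i]
        ~~~~~~~~~^^^^^^^^^
    return _wrapfunc(a, 'argmax', axis=axis, out=out, **kwds)
    return bound(*args, **kwds)
ValueError: attempt to get argmax of an empty sequence
```

Request:
apply_moves(motion="-1 0 -0.002 0 0; -1 0 -0.002 0.001 0; -1 0 -0.002 0.002 0; -1 0 -0.002 0.003 0; -1 0 -0.002 0.003 0; -1 0 -0.002 0.003 0; -1 0 -0.002 0.003 0")

```text
clock: 4.47
eef_pos: [514.8, 73.3, 312.6]
tcp_rot: [-3.141, -0.0, 1.908]
contact_force: [-1.0, -0.8, 1.1]
opening: -0.001
```

Request:
apply_moves(motion="-1 0 0 0.0005 0; -1 0 0 0.001 0; -1 0 0 0.001 0; -1 0 0 0.001 0")

```text
clock: 4.8
eef_pos: [514.7, 73.3, 311.6]
tcp_rot: [-3.142, -0.0, 1.908]
contact_force: [-0.3, 1.5, -0.9]
opening: 0.001
```

Request:
apply_moves(motion="-1 0 0 0.0005 0; -1 0 0 0.001 0; -1 0 0 0.001 0; -1 0 0 0.001 0")

```text
clock: 5.13
eef_pos: [514.7, 73.3, 310.7]
tcp_rot: [-3.142, -0.0, 1.908]
contact_force: [-0.9, -0.1, 0.1]
opening: -0.001
```

Request:
apply_moves(motion="-1 0 0 0.0005 0; -1 0 0 0.001 0; -1 0 0 0.001 0; -1 0 0 0.001 0")

```text
clock: 5.47
eef_pos: [514.7, 73.3, 309.6]
tcp_rot: [-3.142, -0.0, 1.908]
contact_force: [0.2, -0.5, -0.6]
opening: 0.0
```

Tips are at about 136.6 and haven't touched the cap. I'll continue in 1 mm steps.

Request:
apply_moves(motion="-1 0 0 0.0005 0; -1 0 0 0.001 0; -1 0 0 0.001 0; -1 0 0 0.001 0")

```text
clock: 5.8
eef_pos: [514.8, 73.3, 308.6]
tcp_rot: [-3.142, -0.0, 1.908]
contact_force: [0.2, 1.4, -0.8]
opening: 0.005
```

```bash
python3 -c "from h import *; st()"
```

```text
{'clock': np.float64(5.8), 'eef_pos': array([514.755,  73.347, 308.648]), 'tcp_rot': array([-3.142, -0.   ,  1.908]), 'contact_force': array([ 0.192,  1.358, -0.771]), 'opening': np.float64(0.005)}
```

Request:
apply_moves(motion="-1 0 0 0.0005 0; -1 0 0 0.001 0; -1 0 0 0.001 0; -1 0 0 0.001 0")

```text
clock: 6.13
eef_pos: [514.8, 73.3, 307.6]
tcp_rot: [-3.142, 0.0, 1.908]
contact_force: [-0.5, 0.2, -0.3]
opening: 0.003
```

Request:
apply_moves(motion="-1 0 0 0.0005 0; -1 0 0 0.001 0; -1 0 0 0.001 0; -1 0 0 0.001 0")

```text
clock: 6.47
eef_pos: [514.7, 73.3, 306.6]
tcp_rot: [-3.142, -0.0, 1.908]
contact_force: [-0.5, -0.6, 0.8]
opening: -0.006
```

Request:
apply_moves(motion="-1 0 0 0.0005 0; -1 0 0 0.001 0; -1 0 0 0.001 0; -1 0 0 0.001 0")

```text
clock: 6.8
eef_pos: [514.8, 73.3, 305.8]
tcp_rot: [3.141, 0.0, 1.908]
contact_force: [-1.3, -0.1, 2.6]
opening: -0.0
```

Request:
apply_moves(motion="-1 0 0 0.0005 0; -1 0 0 0.001 0; -1 0 0 0.001 0; -1 0 0 0.001 0")

```text
clock: 7.13
eef_pos: [514.8, 73.4, 304.7]
tcp_rot: [3.141, 0.0, 1.908]
contact_force: [-0.7, 0.1, 4.4]
opening: -0.0
```

Request:
apply_moves(motion="-1 0 0 0.0005 0; -1 0 0 0.001 0; -1 0 0 0.001 0; -1 0 0 0.001 0")

```text
clock: 7.47
eef_pos: [514.8, 73.3, 303.7]
tcp_rot: [3.141, 0.0, 1.908]
contact_force: [-1.4, 0.0, 3.7]
opening: -0.005
```

```bash
python3 - <<'E'
from h import *
f=grab_frame("wrist"); cv2.imwrite("pics/w3.png",f["img"][:,:,::-1])
st()
E
```

```text
{'clock': np.float64(7.517), 'eef_pos': array([514.785,  73.339, 303.701]), 'tcp_rot': array([3.141, 0.   , 1.908]), 'contact_force': array([-0.974,  0.354,  3.86 ]), 'opening': np.float64(0.002)}
```

View pics/w3.png

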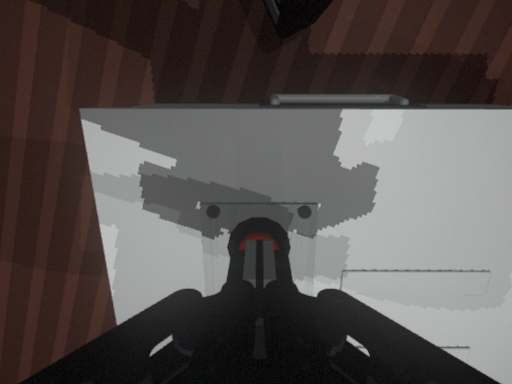

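The fingers rest on the red cap, with the bezel centred at about (258,242). I'll continue in 0.5 mm steps.

Request:
apply_moves(motion="-1 0 0 0.0005 0; -1 0 0 0.0005 0; -1 0 0 0.0005 0")

```text
clock: 7.77
eef_pos: [514.8, 73.3, 303.2]
tcp_rot: [3.142, 0.0, 1.908]
contact_force: [-1.9, -1.1, 4.2]
opening: 0.0
```

Request:
apply_moves(motion="-1 0 0 0.0005 0; -1 0 0 0.0005 0; -1 0 0 0.0005 0")

```text
clock: 8.02
eef_pos: [514.8, 73.3, 302.6]
tcp_rot: [3.142, -0.0, 1.908]
contact_force: [-0.2, -0.5, 2.9]
opening: 0.0
```

```bash
python3 - <<'E'
from h import *
f=grab_frame("scene"); cv2.imwrite("pics/s3.png",cv2.resize(f["img"][140:290,150:320,::-1],None,fx=4,fy=4))
st()
E
```

```text
{'clock': np.float64(8.067), 'eef_pos': array([514.778,  73.333, 302.582]), 'tcp_rot': array([3.142, 0.   , 1.908]), 'contact_force': array([0.265, 0.223, 2.545]), 'opening': np.float64(0.001)}
```

View pics/s3.png

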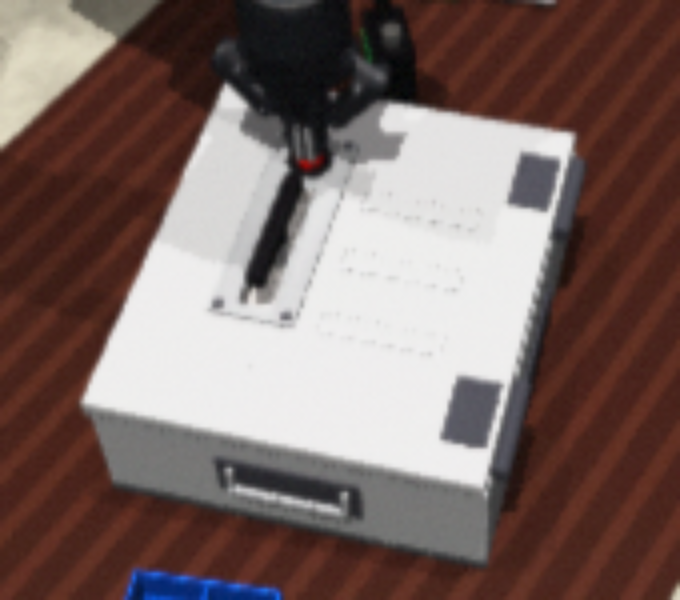

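The force fell to 2.5 N, and the dark bar at (270,235) in the enlarged crop now stands clear of its slot. It has popped. I'll retract and look.

Request:
apply_moves(motion="-1 0 0 -0.005 0; -1 0 0 -0.02 0; -1 0 0 -0.05 0; -0.5 0 0 -0.09 0; 0 -0.02 0 -0.1 0; 1 -0.05 0 -0.1 0; 1 -0.08 0 -0.1 0; 1 -0.08 0 -0.1 0; 1 -0.08 0 -0.1 0; 1 -0.08 0 -0.1 0; 1 -0.08 0 -0.1 0")

```text
clock: 8.98
eef_pos: [540.9, -1.5, 402.5]
tcp_rot: [-3.141, -0.001, 1.909]
contact_force: [-0.3, -0.1, -0.1]
opening: 1.003
```

```bash
python3 - <<'E'
from h import *
f=grab_frame("wrist"); cv2.imwrite("pics/w4.png",f["img"][:,:,::-1])
st()
for c in("top","scene","wrist"):
  g=grab_frame(c)
  for q in ("handle_grip","release","lid_hinge"):
    print(c,q,[(np.round(d["point"],1),round(d["conf"],2)) for d in spotter.place_of(q,c)])
  if c=="top": cv2.imwrite("pics/t4.png",cv2.resize(g["img"][110:270,200:400,::-1],None,fx=3,fy=3))
E
```

```text
{'clock': np.float64(9.033), 'eef_pos': array([540.908,  -1.397, 402.498]), 'tcp_rot': array([-3.141, -0.   ,  1.909]), 'contact_force': array([ 0.59 ,  0.072, -0.158]), 'opening': np.float64(1.0)}
top handle_grip []
top release [(array([513.3,  71.9, 120.7]), 0.52), (array([ 635.9, -237.8,   18.9]), 0.49)]
top lid_hinge [(array([714.2,  59.2, 106. ]), 0.95)]
scene handle_grip [(array([541.4,   1.3, 134.9]), 0.58)]
scene release [(array([515.4,  74.7, 123.4]), 0.47)]
scene lid_hinge [(array([714.4,  58.2, 102.5]), 0.97)]
wrist handle_grip [(array([542.5,   1.9, 133.3]), 0.84)]
wrist release [(array([515. ,  70.4, 122.4]), 0.63)]
wrist lid_hinge [(array([719.5,  59.5, 105.7]), 0.93)]
```

View pics/w4.png

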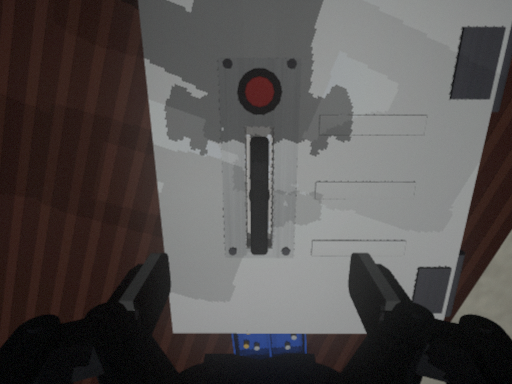

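```bash
python3 - <<'E'
from h import *
f=grab_frame("wrist")
a=ray(f,260,137.5,145);b=ray(f,259.5,245,145);b2=ray(f,259.5,254,131)
print(a,b,b2,(a+b)/2,np.linalg.norm(a[:2]-b[:2]),np.linalg.norm(a[:2]-b2[:2]))
P=np.array([542,-.5]); 
for z,p in((138,P),): print(proj(f,[*p,z]), proj(f,[*(p+48*np.array([-.331,.943])),145]),proj(f,[*(p-48*np.array([-.331,.943])),145]))
for dz in (402.5-155,402.5-173): print("grasp",proj(f,[540.9,-1.4,dz]))
E
```

```text
[525.73417766  43.57900832 145.        ] [554.08162104 -38.15505007 145.        ] [559.4258872  -53.36035297 131.        ] [539.90789935   2.71197912 145.        ] 86.51031063892201 102.6273406952189
[260.87883778 195.95314399] [261.04141887 136.11460963] [260.8067183  254.25595966]
grasp [258.95407728 274.65916903]
grasp [259.01314878 254.86965049]
```

The wrist view shows the bar popped out, spanning rows 137–254 at column 259, with its centre under the tool. Now descend and grip.

Request:
apply_moves(motion="1 0 0 0.03 0; 1 0 0 0.06 0; 1 0 0 0.085 0; 1 0 0 0.097 0; 1 0 0 0.102 0; 1 0 0 0.102 0; 0 0 0 0.102 0; -0.5 0 0 0.102 0; -1 0 0 0.102 0; -1 0 0 0.102 0; -1 0 0 0.102 0; -1 0 0 0.102 0; -1 0 0 0.102 0; -1 0 0 0.102 0; -1 0 0 0.102 0", squeeze=60)

```text
clock: 10.93
eef_pos: [541.0, -2.3, 300.7]
tcp_rot: [-3.141, 0.0, 1.908]
contact_force: [-2.8, -2.3, 2.1]
opening: 0.146
```

```bash
python3 - <<'E'
from h import *
f=grab_frame("wrist"); cv2.imwrite("pics/w5.png",f["img"][:,:,::-1])
s=st(); print(s["wrist_torque"],s["qpos"])
E
```

```text
{'clock': np.float64(10.983), 'eef_pos': array([541.029,  -2.27 , 300.648]), 'tcp_rot': array([-3.141,  0.   ,  1.908]), 'contact_force': array([-2.847, -2.292,  1.882]), 'opening': np.float64(0.145)}
[-0.31325955  0.40151717  0.03236027] [-6.89319174e-03  3.50294760e-01  1.90439864e+00 -3.10519496e-04
  8.87514314e-01 -3.44263050e-01]
```

View pics/w5.png

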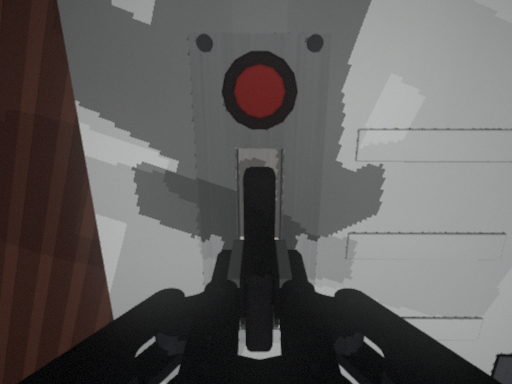

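The bar, at column 259 and rows 170–350, is held between the pads. I'll turn halfway and check the forces.

Request:
apply_moves(motion="-1 0 0 0 -0.03; -1 0 0 0 -0.06; -1 0 0 0 -0.09; -1 0 0 0 -0.12; -1 0 0 0 -0.15; -1 0 0 0 -0.18; -1 0 0 0 -0.21; -1 0 0 0 -0.24; -1 0 0 0 -0.24; -1 0 0 0 -0.24")

```text
clock: 11.82
eef_pos: [541.2, -2.1, 300.6]
tcp_rot: [-3.141, -0.0, 2.66]
contact_force: [-2.9, -1.9, 1.9]
opening: 0.143
```

```bash
python3 - <<'E'
from h import *
f=grab_frame("wrist"); cv2.imwrite("pics/w6.png",f["img"][:,:,::-1])
s=st(); print(s["wrist_torque"],s["qpos"])
E
```

```text
{'clock': np.float64(11.867), 'eef_pos': array([541.135,  -2.117, 300.637]), 'tcp_rot': array([-3.141, -0.   ,  2.66 ]), 'contact_force': array([-2.046, -1.505,  2.74 ]), 'opening': np.float64(0.148)}
[-0.17467977  0.34441899  0.19275459] [-6.65461900e-03  3.50399018e-01  1.90426611e+00 -1.18642527e-04
  8.87307744e-01 -1.09532407e+00]
```

View pics/w6.png

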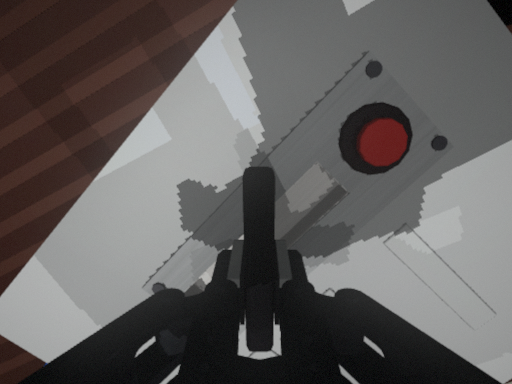

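The bar turns with the gripper and stays vertical in the tool view, while the plate now sits at 45°. I'll finish the turn.

Request:
apply_moves(motion="-1 0 0 0 -0.03; -1 0 0 0 -0.06; -1 0 0 0 -0.09; -1 0 0 0 -0.12; -1 0 0 0 -0.15; -1 0 0 0 -0.18; -1 0 0 0 -0.21; -1 0 0 0 -0.235; -1 0 0 0 -0.25; -1 0 0 0 -0.255; -1 0 0 0 -0.255; -1 0 0 0 -0.255; -1 0 0 0 -0.255")

```text
clock: 12.95
eef_pos: [541.1, -2.0, 300.6]
tcp_rot: [3.141, -0.0, -2.822]
contact_force: [-3.9, 1.5, 1.8]
opening: 0.142
```

```bash
python3 - <<'E'
from h import *
f=grab_frame("wrist"); cv2.imwrite("pics/w7.png",f["img"][:,:,::-1])
s=st(); print(s["wrist_torque"],s["qpos"])
# lift plan: arc in world, then in tool axes
b=.337; H=np.array([715.5,58.5,105.]); xb=np.array([np.cos(b),np.sin(b),0])
e=s["eef_pos"]; R=cv2.Rodrigues(np.zeros(3))[0]
from scipy.spatial.transform import Rotation as Ro
R=Ro.from_euler("xyz",s["tcp_rot"]).as_matrix()
for th in np.radians([3,6,9,12,15,20,25,30,35,40,45,48]):
    P=lambda t: np.array([-185*np.cos(t)+33*np.sin(t)*1, 185*np.sin(t)+33*np.cos(t)])
    # rotate lid opening: front side rises, moves towards hinge
    d=P(th)-P(0); w=d[0]*xb+np.array([0,0,d[1]])
    print(round(np.degrees(th)),np.round(R.T@w,1))
E
```

```text
{'clock': np.float64(13.0), 'eef_pos': array([541.142,  -2.04 , 300.622]), 'tcp_rot': array([ 3.141, -0.   , -2.821]), 'contact_force': array([-3.123,  0.037,  1.862]), 'opening': np.float64(0.145)}
[ 0.25987583  0.54073154 -0.13995595] [-6.62314083e-03  3.50421614e-01  1.90427562e+00  3.36744702e-04
  8.87240356e-01 -1.89782711e+00]
3 [-2.   0.  -9.6]
6 [ -4.5   0.1 -19.2]
9 [ -7.4   0.1 -28.5]
12 [-10.9   0.2 -37.7]
15 [-14.8   0.3 -46.8]
20 [-22.4   0.4 -61.3]
25 [-31.3   0.6 -75.1]
30 [-41.3   0.7 -88.1]
35 [ -52.4    0.9 -100.2]
40 [ -64.5    1.1 -111.2]
45 [ -77.5    1.3 -121.2]
48 [ -85.7    1.5 -126.6]
```

View pics/w7.png

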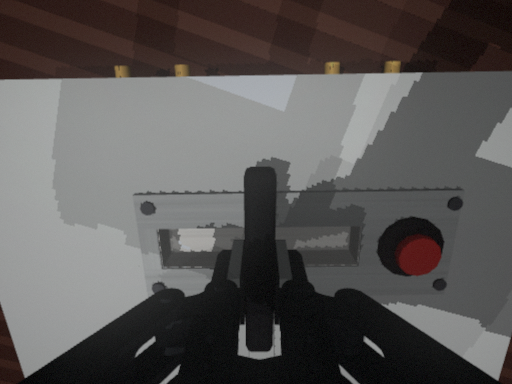

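The plate is now across the tool view and the bar points front to back, with the turn at about 1.55 rad. Next, the first part of the lift along the arc.

Request:
apply_moves(motion="-1 -0.001 0 -0.005 0; -1 -0.002 0 -0.01 0; -1 -0.003 0 -0.015 0; -1 -0.005 0 -0.02 0; -1 -0.006 0 -0.025 0; -1 -0.008 0 -0.03 0; -1 -0.01 0 -0.035 0; -1 -0.012 0 -0.04 0; -1 -0.015 0 -0.047 0; -1 -0.015 0 -0.047 0; -1 -0.015 0 -0.047 0")

```text
clock: 13.92
eef_pos: [556.1, 3.1, 349.1]
tcp_rot: [3.141, 0.002, -2.82]
contact_force: [1.6, 4.4, -3.6]
opening: 0.145
```

```bash
python3 - <<'E'
from h import *
s=st(); print(s["wrist_torque"])
f=grab_frame("wrist"); g=grab_frame("scene")
cv2.imwrite("pics/c8.png",np.hstack([cv2.resize(f["img"],(400,300)),cv2.resize(g["img"][110:310,130:330],(300,300))])[:,:,::-1])
E
```

```text
{'clock': np.float64(13.917), 'eef_pos': array([556.129,   3.07 , 349.064]), 'tcp_rot': array([ 3.141e+00,  2.000e-03, -2.820e+00]), 'contact_force': array([ 1.556,  4.382, -3.618]), 'opening': np.float64(0.145)}
[ 0.71798043  0.31035373 -0.10666845]
```

View pics/c8.png

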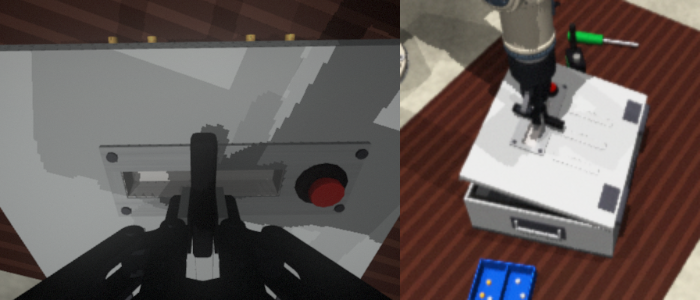

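The lid is rising: the gap shows at (530,205) on the right, and the bar is still held at (205,200) on the left. Continuing the arc to 45°.

Request:
apply_moves(motion="-1 -0.004 0 -0.007 0; -1 -0.008 0 -0.0145 0; -1 -0.012 0 -0.0215 0; -1 -0.0165 0 -0.028 0; -1 -0.0215 0 -0.035 0; -1 -0.0265 0.001 -0.041 0; -1 -0.032 0.001 -0.0475 0; -1 -0.0375 0.001 -0.0535 0; -1 -0.0435 0.001 -0.059 0; -1 -0.05 0.001 -0.0645 0; -1 -0.056 0.001 -0.0695 0; -1 -0.063 0.001 -0.0745 0; -1 -0.063 0.001 -0.0745 0; -1 -0.063 0.001 -0.0745 0; -1 -0.063 0.001 -0.0745 0")

```text
clock: 15.27
eef_pos: [615.7, 23.9, 423.4]
tcp_rot: [-3.142, 0.004, -2.82]
contact_force: [3.5, 5.4, -8.1]
opening: 0.142
```

```bash
python3 - <<'E'
from h import *
s=st(); print(s["wrist_torque"])
f=grab_frame("wrist"); g=grab_frame("scene")
cv2.imwrite("pics/c9.png",np.hstack([cv2.resize(f["img"],(400,300)),cv2.resize(g["img"][90:290,130:330],(400,400))[:300]])[:,:,::-1])
E
```

```text
{'clock': np.float64(15.267), 'eef_pos': array([615.697,  23.948, 423.412]), 'tcp_rot': array([-3.142,  0.004, -2.82 ]), 'contact_force': array([ 3.478,  5.372, -8.113]), 'opening': np.float64(0.142)}
[ 0.60474767 -0.16859728 -0.12854003]
```

View pics/c9.png

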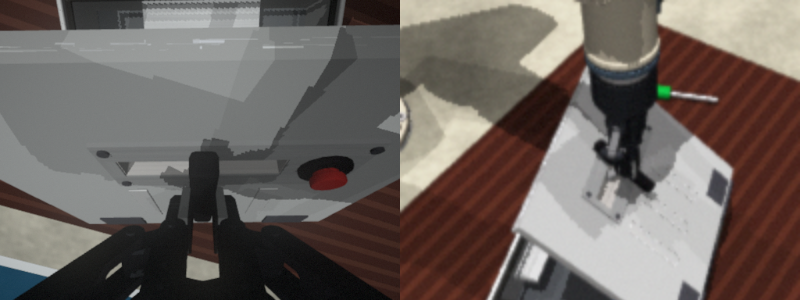

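The lid is at about 45° and the bar is still gripped. I'll open the jaws and then withdraw straight up.

Request:
apply_moves(motion="-0.5 0 0 0 0; 0 0 0 0 0; 0.5 0 0 0 0; 1 0 0 0 0; 1 0 0 0 0; 1 0 0 0 0; 1 0 0 0 0; 1 0 0 0 0; 1 0 0 0 0")

```text
clock: 16.12
eef_pos: [614.9, 23.4, 422.2]
tcp_rot: [3.142, -0.0, -2.82]
contact_force: [0.2, -0.0, -0.3]
opening: 0.998
```

```bash
python3 - <<'E'
from h import *
s=st(); print(s["wrist_torque"])
f=grab_frame("wrist"); g=grab_frame("scene")
cv2.imwrite("pics/c10.png",np.hstack([cv2.resize(f["img"],(400,300)),cv2.resize(g["img"][90:290,130:330],(400,400))[:300]])[:,:,::-1])
E
```

```text
{'clock': np.float64(16.117), 'eef_pos': array([614.917,  23.445, 422.152]), 'tcp_rot': array([ 3.142, -0.   , -2.82 ]), 'contact_force': array([ 0.168, -0.047, -0.349]), 'opening': np.float64(0.998)}
[ 0.01211362 -0.02080668  0.00765685]
```

View pics/c10.png

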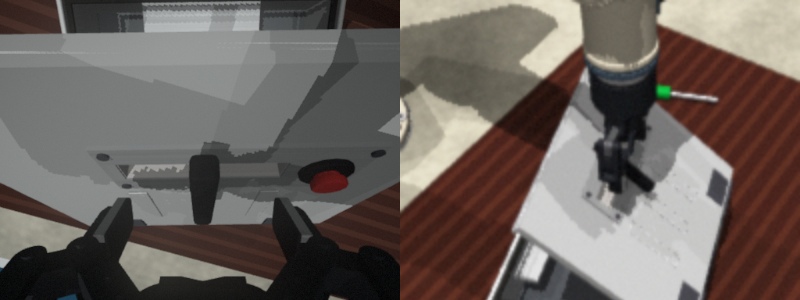

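The jaws are open, clear of the bar at (204,190), and the forces are zero. Withdrawing upwards.

Request:
apply_moves(motion="1 0 0 -0.01 0; 1 0 0 -0.03 0; 1 0 0 -0.06 0; 1 0 0 -0.09 0; 1 0 0 -0.12 0; 1 0 0 -0.15 0; 1 0 0 -0.18 0; 1 0 0 -0.18 0; 1 0 0 -0.18 0; 1 0 0 -0.18 0")

```text
clock: 17.05
eef_pos: [614.7, 23.5, 602.2]
tcp_rot: [3.142, -0.0, -2.82]
contact_force: [-1.1, -0.6, -0.3]
opening: 1.001
```

```bash
python3 - <<'E'
from h import *
s=st(); print(s["wrist_torque"])
f=grab_frame("wrist"); g=grab_frame("scene")
cv2.imwrite("pics/c11.png",np.hstack([cv2.resize(f["img"],(400,300)),cv2.resize(g["img"],(400,300))])[:,:,::-1])
for c in("scene","wrist"):
  for q in("handle_grip","release","radio_center","tray_center","driver_center"):
    if c=="wrist" and "_c" in q: continue
    print(c,q,[(np.round(d["point"],1),round(d["conf"],2)) for d in spotter.place_of(q,c)])
E
```

```text
{'clock': np.float64(17.05), 'eef_pos': array([614.69 ,  23.456, 602.193]), 'tcp_rot': array([ 3.142, -0.   , -2.82 ]), 'contact_force': array([-1.051, -0.638, -0.312]), 'opening': np.float64(1.001)}
[-0.01781417 -0.05099744  0.05096028]
scene handle_grip [(array([714.5,  61.9, 105.7]), 0.74)]
scene release [(array([577.2,  93.3, 244.6]), 0.5)]
scene radio_center [(array([573.7,  94.6, 244.9]), 0.68)]
scene tray_center [(array([ 640.2, -243.1,   15.5]), 0.87)]
scene driver_center [(array([451. , 385.5,   5.7]), 0.68)]
wrist handle_grip [(array([607. ,  21.3, 250.8]), 0.9)]
wrist release [(array([576.9,  92.4, 247.1]), 0.81)]
```

View pics/c11.png

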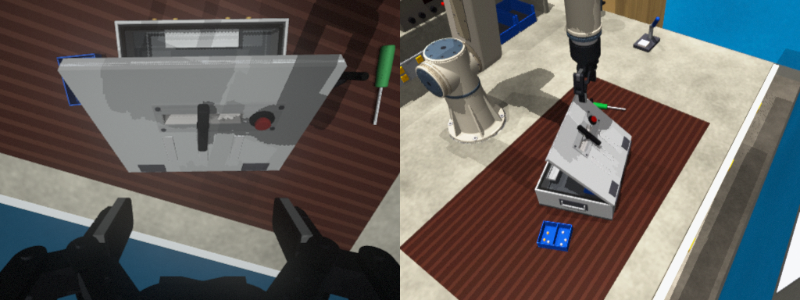

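The wrist view shows the lid up at about 42°, with the bar at (203,125) front to back. The tray and driver haven't moved. The gripper is well clear.

```bash
python3 - <<'E'
from h import *
grab_frame("wrist"); grab_frame("top")
print([(np.round(d["point"],1),round(d["conf"],2)) for d in spotter.place_of("handle_grip","wrist")],[(np.round(d["point"],1),round(d["conf"],2)) for d in spotter.place_of("radio_center","top")])
st(); print(r.sign_off())
E
```

```text
[(array([607.1,  25.2, 252.5]), 0.92)] [(array([487.6, 221.3,  56.4]), 0.64), (array([590.3,  12.7,  -3.2]), 0.41)]
{'clock': np.float64(17.7), 'eef_pos': array([614.945,  23.47 , 602.151]), 'tcp_rot': array([ 3.142, -0.   , -2.82 ]), 'contact_force': array([ 0.03 ,  0.475, -0.143]), 'opening': np.float64(1.002)}
the job is handed in; nothing more can be done
None
```

The box is open: the lid stands by itself at roughly 42° and the job was handed in at 17.7 s. The hand-in gave no verdict.

- **Button:** I pressed it in steps of 1 mm and then 0.5 mm. The highest force I read was about 4.4 N, and it fell to 2.5 N as the handle popped out.
- **Handle:** I gripped the bar at 60 N and turned it anticlockwise by about 1.55 rad. That figure comes from the tool's rotation, and the bar was still front to back in the last wrist picture.
- **Lid:** I raised it along its arc, opened the jaws and withdrew straight up. The handle point, found at about (607, 23, 252) mm in two wrist pictures, gives the angle, and it did not drop between them.
- **Final state:** Contact force is near zero with the gripper well clear.
- **Bystanders:** The radio, tray and screwdriver were found within about 6 mm of their starting positions, which is within measuring error.

One check disagreed: after the lift, the scene camera gave wrong places for the radio and the handle. It put the radio on the button, at about (574, 95, 245) mm, and the handle at the hinge. The top camera (radio) and wrist camera (handle) contradict this, so I went by those.

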